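# Clamp the foot block, then rock its tight foot loose and hold it for the glue

### The job

A turned foot has been dry-fitted and its tenon sits tight in the block that lies in the gluing jig. Press the cam clamp's lever fully down so that the block is held in the jig; then take the foot by its head and, while easing it up, rock it side to side along the block's length (first away from the clamp, then towards it, and so on) until the tenon comes free, without lifting or shifting the block. Finish while still holding the foot upright, its tenon just clear of the mortise and straight above it, ready for the glue.

Things in the scene. Friction and masses are not known exactly. Their poses are not given: they have to be found in the camera images.
- jig: ply gluing board, fixed, 100 x 236 x 12 mm with a back fence, an end stop at its left and a steel cam clamp on a riser at its right. Origin on the table, near the middle; x away from the robot, y left along the board, z up. A clock hood stands 75 to 90 mm beyond its origin (365 mm tall, reaching further left): close the fingers along y; leaning the wrist towards the robot clears it best.
- clamp_lever (a joint): angle of the clamp's lever: 0 = fully down, level, lobe on the block (it then locks); about 0.6 to 1.1 rad = open, raised. Its pin lies along the jig's x, 62 mm above the table at (4, 9) mm in the jig's frame; the lever, 88 mm long with a black rubber grip 17 mm thick, points from it to the jig's -y and swings up. Pressing it down takes about 4 to 8 N; it stays where it is left.
- lever_grip (a point): point on the upper side of the lever's rubber grip: 65 mm along the lever from its pin and 10.5 mm above the lever's line through the pin (both turn with the lever)
- foot_block: loose dark wooden block 66 x 112 x 34 mm lying on the board between fence, end stop and riser; origin at the centre of its underside, axes as the jig's. Unclamped it lifts with the foot; clamped, at its right end only, a hard straight pull on the foot (over some 20 N) still tips its left end up off the board.
- mortise (a point): centre of the mortise's mouth, in the block's top face 46 mm above the table, 32 mm left (+y) of the block's centre; axes as the block's. The mortise is 27 mm deep, 12 mm across x (springy cheeks that squeeze the tenon) and 29 mm along y, so the seated tenon has 4 mm of play at each end along y.
- foot: turned mahogany foot in the mortise: stem 24 mm thick, 30 mm high, on it a round head 40 mm wide, 22 mm high; origin at the stem's lower end (its shoulder), z up. Straight up it needs about 30 to 50 N; rocked some 8 degrees each way about the jig's x while raised 1 to 2 mm a swing, it walks out with about 10 N. The similar foot on the bench is not used.
- foot_top (a point): centre of the foot's flat top, 52 mm above its shoulder; z along the foot's axis
- tenon_tip (a point): centre of the lower end of the foot's tenon (12 x 21 mm, 24 mm long), 24 mm below the shoulder; seated it is 24 mm below the mortise's mouth
There are look-alikes about, which are no part of the job. Leave any green look-alike of the foot alone.

How it is judged (in metres and radians):
On the way, in this order (a step that is already met when the one before it is completed fails the run):
1. the clamp's lever is pressed fully down, with the foot still seated (value of joint clamp_lever below 0.08 rad and z of tenon_tip in the frame of mortise below -0.018 m), for 0.2 s.
2. the foot, still deep in its mortise, leans away from the clamp (angle between foot's own z axis and vertical above 0.045 rad and y of foot_top in the frame of mortise above 0.002 m and z of tenon_tip in the frame of mortise below -0.01 m).
3. then, still in its mortise, it leans towards the clamp (angle between foot's own z axis and vertical above 0.045 rad and y of foot_top in the frame of mortise below -0.002 m and z of tenon_tip in the frame of mortise below -0.006 m).
At the end, for the whole second after the job is handed in: the lever is fully down (below 0.08 rad); the fingers hold the foot still and upright (within 8 degrees), nothing else touching it; the tenon's lower end is 2 to 30 mm above the mortise's mouth and within 12 mm of its centre from above (value of joint clamp_lever below 0.08 rad and z of tenon_tip in the frame of mortise between 0.002 and 0.03 m and horizontal distance between tenon_tip and mortise below 0.012 m and angle between foot's own z axis and vertical below 0.14 rad and contact force between the fingers and foot above 1 N and contact force between foot and foot_block below 0.1 N and contact force between foot and jig below 0.1 N and linear speed of foot below 0.02 m/s); the arm keeps its last pose, push and grip.
It fails at once if the block's mortise end is lifted or shifted more than 6 mm (distance of mortise from where it was at the start of the episode above 0.006 m).
It also fails if it takes over 72 s, if anything falls off the work surface, if the arm or the gripper's body presses on something with over 40 N, if the wrist force passes 120 N, or if a joint passes its speed limit or range.

### The arm

A 7-joint arm with a two-finger parallel gripper is mounted at the origin on a cart in front of the work surface, level with it; the furniture and walls round the work are solid. World frame = base frame: x ahead of the robot, y to its left, z up, the work surface at z = 0. Lengths are in mm, angles in degrees, forces in N, time in s.
With the tool pointing down it reaches from about 425 to 950 mm from the base axis. Payload 16.7 kg.
Tool frame: the origin (TCP) lies on the centre line of the jaws, within the pads' length; the fingertips stand 19 mm ahead of it and the grasp point (between the pads) is the TCP; z points along the fingers, x is the direction in which the jaws open and shut, and the axes are right-handed (so a half turn about z gives the same grasp; the last joint's range is limited). The gripper opens to 94 mm and grips with 3 to 60 N. Pads are 16 mm wide; open, the fingers measure 119 mm over their backs; the gripper's body (75 mm by 177 mm) begins 78 mm behind the grasp point.
Start: joints at [-77.149, 24.414, 4.234, 92.017, -1.954, 63.644, -3.845], TCP at [246.482, 628.349, 224.467] pointing down, gripper open.
Joint ranges: [-163.25, 163.25], [-28.42, 122.38], [-70.27, 78.77], [12.13, 141.07], [-58.53, 238.53], [9.26, 117.41], [-156.51, 156.51]. Speed limits (degrees/s): [108.29, 108.29, 136.94, 136.94, 172.46, 172.46, 172.46].

### API

Orientations are given as [roll, pitch, yaw] about the fixed x, y, z axes, in that order (R = Rz(yaw) Ry(pitch) Rx(roll)).
In Python, from station import bot gives the robot as it stands.
- The arm moves only by the shell command python3 -m jog 'ROWS'. ROWS is JSON, a list of rows, each a list of 3 entries, a list of its own where there are three numbers: the turn, a rotation vector about the tool's x, y, z in degrees, then the shift along the tool's x, y, z in mm, then the finger opening in mm, from 0 to 94. In form: [[[wx, wy, wz], [dx, dy, dz], fingers], ...]. A call has 1 to 8 rows; each row shifts and turns the commanded pose from where the row before left it, along the tool's axes as they then stand; what a row does not reach is not made up. A row lasts 1/12 s, in which the tool goes at most 41.7 mm and 7.16 degrees, less where a joint would pass 70% of its speed; a pose out of reach is approached as far as the arm can. A call with a gripper value outside its range is refused whole. The fingers move at their own pace and stop on an object; the grip force is fixed at half the most. Time passes only in rows, so rows that do not move let the fingers close. It gives the time, the measured TCP pose, the force and the opening at its end, in the units of the state.
- bot.read_state(): the state, without advancing time (a new reading comes with each control period).
- bot.get_image(name): name is "scene" or "top"; returns a dict with "image" (384x512x3 uint8, red, green, blue), "z_map" (384x512 float32, mm along the optical axis (not along the pixel's ray), 0 where there is no reading), "camera_matrix" (3x3 intrinsics, pixels), "rvec" (rotation vector, rad) and "tvec" (3), from world to camera coordinates, as OpenCV has them. Camera axes: x right, y down, z forward; pixel columns grow to the right and rows downward; lengths in mm; the calibration is good to about 2 mm. A picture is of the moment at which its call begins.
- bot.hand_in(): hands the job in, once; it reports no verdict.
The state is a dict: "t": time; "q": joint angles; "dq": joint speeds; "effort": joint torques, N m; "eef_pos": TCP position; "orientation": TCP orientation; "ft_force": force on the tool from outside, world axes, zero at the start; "moment": the same for the moment, N m; "finger_gap": opening from 0.0 (shut) to 1.0 (fully open).
Only numpy, scipy, OpenCV 4.12 (cv2) and the standard library are available. Lean on these libraries where they do the work, as an engineer would, in place of code of your own. Each camera call takes 0.05 s, during which the arm holds its last target. There are 200 camera calls.

## Working session

There is one attempt and no reset: what is moved stays moved. The work goes in short steps, Python scripts to look and compute and a shell command to move; the robot and the scene stay as the last step left them, time stands still between calls to the robot, and variables do not carry over. Pictures are saved under pics/ and viewed, about 8 in all and at most 12, crops included, and the job is handed in when it is done.

```bash
mkdir -p pics; ls
cat > h.py <<'E'
import numpy as np, cv2
from station import bot
def grab(n):
    d=bot.get_image(n); R=cv2.Rodrigues(np.array(d['rvec'],float))[0]
    d['R']=R; d['t']=np.array(d['tvec'],float).ravel(); d['K']=np.array(d['camera_matrix'],float)
    return d
def cloud(d):
    z=d['z_map'];v,u=np.indices(z.shape)
    p=np.linalg.inv(d['K'])@np.stack([u.ravel(),v.ravel(),np.ones(u.size)])*z.ravel()
    w=(d['R'].T@(p-d['t'][:,None])).T.reshape(*z.shape,3); w[z==0]=np.nan
    return w
def plane(d,u,v,z):
    r=d['R'].T@np.linalg.inv(d['K'])@np.array([u,v,1.]); c=-d['R'].T@d['t']
    return c+r*(z-c[2])/r[2]
def save(d,name,crop=None,s=1):
    im=d['image'][:,:,::-1]
    if crop: x0,y0,x1,y1=crop; im=im[y0:y1,x0:x1]
    cv2.imwrite('pics/'+name,cv2.resize(im,None,fx=s,fy=s,interpolation=cv2.INTER_CUBIC))
E
python3 - <<'E'
from h import *
for n in('scene','top'):
    d=grab(n); save(d,n+'0.png',s=1.5)
    np.savez(n+'0.npz',**{k:np.array(v) for k,v in d.items()})
    print(n,-d['R'].T@d['t'],d['R'][2])
print(bot.read_state())
E
```

```text
pics
scene [ 113.88452559 -457.3393624   713.47897914] [ 0.3226632   0.59275701 -0.73792112]
top [235.96168965  29.02749864 916.80318973] [ 0.21371067 -0.00682241 -0.97687318]
{'t': 0.1, 'q': array([-77.15107537,  24.4473356 ,   4.22964353,  92.04730489,
        -1.95422321,  63.64567864,  -3.84395478]), 'dq': array([ 0.03323917, -0.06205601, -0.03532482, -0.01491972, -0.05336481,
        0.03516966, -0.06235138]), 'effort': array([ 7.39030918e-03, -9.37469673e+01,  3.67621221e+00, -4.55047488e+01,
       -4.87460266e-02,  1.66682561e-02,  1.68814149e-04]), 'eef_pos': array([246.31744716, 628.04443142, 223.83969879]), 'orientation': array([1.79996287e+02, 6.81322098e-02, 6.85856238e+01]), 'ft_force': array([ 0.56715173,  0.17791377, -0.18313287]), 'moment': array([ 0.01603977, -0.01939105,  0.02223273]), 'finger_gap': 0.9965253544902695}
```

View pics/scene0.png

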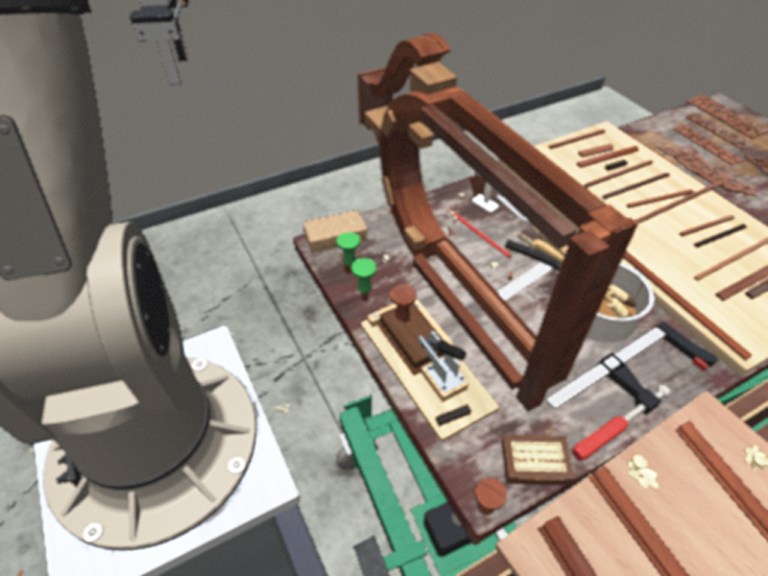

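View pics/top0.png

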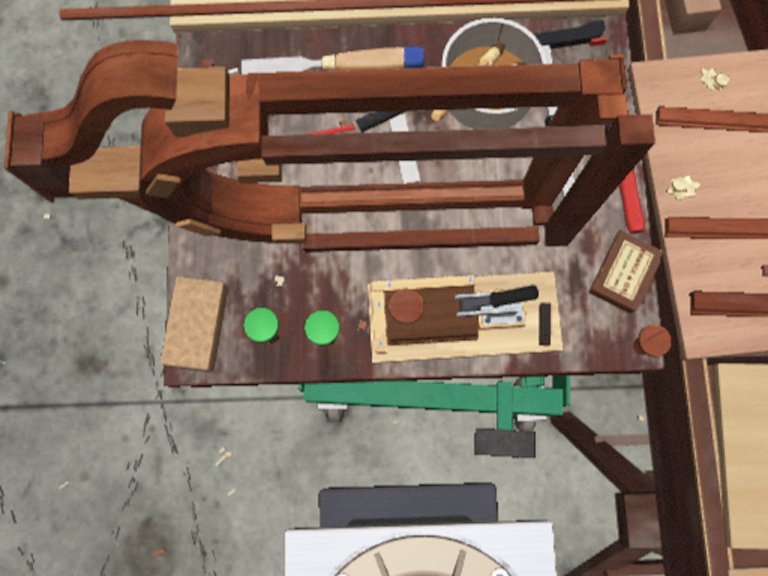

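Candidates (1.5x top view):
- Mahogany foot in the block at (406,305). This is the target.
- Green feet at (260,325) and (321,327). Leave alone.
- Spare mahogany foot on the bench at (654,340). Not used.

The lever is the black grip at (515,294). The black pad at (545,324) on the board is a look-alike. I'll check the choice in one close crop.

Run:
```python
from h import *
def ld(n):
    return dict(np.load(n+'0.npz'))
T=ld('top');S=ld('scene')
save(T,'crop.png',(235,170,390,250),4)
W=cloud(T); hsv=cv2.cvtColor(T['image'],cv2.COLOR_RGB2HSV)
# board: light, low saturation-ish yellow
x=W[...,0];y=W[...,1];z=W[...,2]
print('table z',np.nanmedian(z[160:170,200:260]))
m=((hsv[...,2]>150)&(hsv[...,0]>10)&(hsv[...,0]<30)&(z>4)&(z<75)).astype(np.uint8); m[:, :240]=0;m[:,380:]=0;m[:175]=0;m[245:]=0
c=max(cv2.findContours(cv2.morphologyEx(m,cv2.MORPH_CLOSE,np.ones((9,9))),0,2)[0],key=cv2.contourArea)
print(cv2.boxPoints(cv2.minAreaRect(c)))
P=np.array([plane(T,*p[0],12)[:2] for p in c],np.float32); r=cv2.minAreaRect(P); print('board',r,cv2.boxPoints(r))
# raised pts
v,u=np.indices(z.shape); roi=(u>240)&(u<380)&(v>175)&(v<245)
for lo,hi in((8,16),(40,52),(52,75),(75,90),(90,110)):
    k=roi&(z>lo)&(z<hi)
    if k.sum(): print(lo,hi,k.sum(),np.median(W[k],0),W[k].min(0),W[k].max(0))
k=roi&(z>90)&(hsv[...,2]>60)&(hsv[...,1]>90)
print('head',np.median(W[k],0),np.c_[u[k],v[k]].mean(0))
k=roi&(hsv[...,2]<55)&(z>50)&(hsv[...,1]<120)
print('grip',k.sum(),np.median(W[k],0)); print(W[k][::max(1,k.sum()//25)].round(0).tolist())
print(roi.sum())
# scene
W2=cloud(S);h2=cv2.cvtColor(S['image'],cv2.COLOR_RGB2HSV);z2=W2[...,2]
k=(np.abs(z2-98)<8)&(np.hypot(W2[...,0]-np.median(x[roi&(z>90)]),W2[...,1]-np.median(y[roi&(z>90)]))<40)
print('scene head',k.sum(),np.nanmean(W2[k],0),W2[k].min(0),W2[k].max(0))
```

```text
table z 19.009865555118168
[[242.72067 176.42845]
 [377.14316 173.44127]
 [378.65848 241.6298 ]
 [244.236   244.61699]]
board ((403.09820556640625, -69.4989242553711), (251.34019470214844, 129.5609893798828), 89.44625091552734) [[ 337.1062   -194.53708 ]
 [ 466.66113  -195.78922 ]
 [ 469.0902     55.53923 ]
 [ 339.53528    56.791367]]
8 16 2456 [ 372.65287723 -111.7906032    13.34361417] [ 346.95656003 -185.53065139    8.02722451] [453.65336778  60.82353214  15.99876469]
40 52 1376 [390.87989571 -31.88135873  47.37106286] [ 368.70911716 -132.41992386   40.04889852] [431.26284852  28.57844955  51.53571977]
52 75 299 [397.65367903 -71.16260029  68.09798596] [ 384.96692702 -123.88134903   52.28346801] [417.51196766  23.74303514  74.43373534]
75 90 76 [403.64097314 -81.69572607  81.03428262] [ 395.89730703 -100.01467621   75.00170135] [413.46400726 -69.52893532  89.98072383]
90 110 615 [400.92284941   1.10889925  99.34627153] [ 379.60547272 -124.19324744   90.50080719] [418.18588706  26.85478033 109.94919653]
head [398.75716854   7.49674087  99.25726825] [271.51576577 202.88963964]
grip 258 [ 403.15966157 -113.04991988  107.41986122]
[[411.0, -129.0, 117.0], [409.0, -128.0, 118.0], [409.0, -119.0, 113.0], [408.0, -137.0, 115.0], [407.0, -119.0, 112.0], [405.0, -134.0, 121.0], [408.0, -107.0, 104.0], [405.0, -122.0, 115.0], [405.0, -139.0, 115.0], [407.0, -106.0, 102.0], [403.0, -120.0, 116.0], [402.0, -136.0, 117.0], [405.0, -102.0, 103.0], [402.0, -117.0, 112.0], [400.0, -133.0, 119.0], [404.0, -101.0, 100.0], [401.0, -116.0, 109.0], [399.0, -131.0, 117.0], [402.0, -99.0, 98.0], [400.0, -115.0, 107.0], [398.0, -130.0, 113.0], [400.0, -104.0, 101.0], [398.0, -119.0, 109.0], [399.0, -103.0, 97.0], [398.0, -91.0, 94.0], [397.0, -93.0, 91.0]]
9591
scene head 211 [395.21360176   4.66875749  96.30674065] [376.54804749 -12.95234414  90.45765749] [415.55580488  26.53634729  99.78913786]
```

View pics/crop.png

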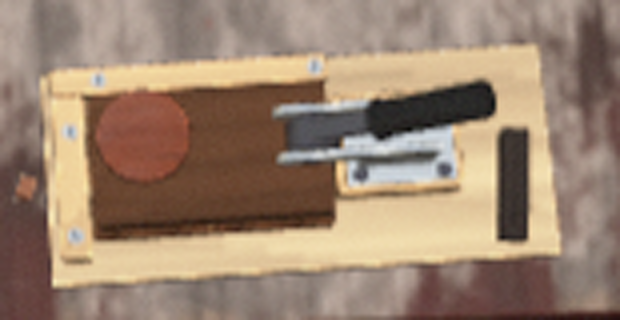

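The crop confirms the choice: mahogany head on the dark block at crop (144,136), and the raised lever grip at (432,110). The black pad at (512,185) lies flat on the board. Next I'll cast the board corners and head centre, and compare with the lever's geometry.

Run:
```python
from h import *
T=dict(np.load('top0.npz'));W=cloud(T)
for n,(a,b),z in(('BL',(45,75),12),('BR',(537,45),12),('FR',(560,253),12),('FL',(55,287),12),('head',(144,136),98),('blkFL',(95,228),46),('blkFR',(332,214),46),('blkBL',(86,98),46),('blkBR',(325,84),46)):
    print(n,plane(T,235+a/4-.4,170+b/4-.4,z).round(1))
x,y,z=np.moveaxis(W,2,0)
# head from depth
hsv=cv2.cvtColor(T['image'],cv2.COLOR_RGB2HSV);v,u=np.indices(z.shape);roi=(u>255)&(u<290)&(v>185)&(v<222)
k=roi&(z>92)&(z<106);print('head',W[k].mean(0),W[k].min(0),W[k].max(0))
k=((u>235)&(u<256)&(v>165)&(v<175)); print('table',np.nanmedian(W[k],0))
k=(u>325)&(u<363)&(v>185)&(v<208)&(hsv[...,2]<60)&(z>75)
P=W[k];c=P.mean(0);d=np.linalg.svd(P-c)[2][0];print('lever',c,d,np.degrees(np.arctan2(abs(d[2]),np.hypot(*d[:2]))),k.sum())
```

```text
BL [445.7  50.4  12. ]
BR [ 452.8 -182.7   12. ]
FR [ 353.6 -185.5   12. ]
FL [345.3  48.3  12. ]
head [397.9   7.1  98. ]
blkFL [367.  29.  46.]
blkFR [370. -77.  46.]
blkBL [426.5  31.3  46. ]
blkBR [429.6 -77.2  46. ]
head [398.61325094   7.70235352  99.20731278] [379.60547272 -12.37735033  92.90224756] [418.18588706  26.85478033 103.84404503]
table [484.46780993  50.34350616   1.18445472]
lever [ 403.53473017 -113.2052767   106.92263096] [-0.03369706  0.83444939 -0.55005338] 33.370675224096004 260
```

Jig estimate: yaw +1.9°, and the foot top is at about (398, 7.4, 98). The clamp pin is at about (404, -58, 62). The lever is about 0.6 rad open, with the grip point near (406, -106, 107). First I'll turn the jaws along y, lean the wrist towards the robot and close the fingers.

```bash
python3 -m jog '[[[0,0,-5.8],[0,0,0],0],[[0,0,-5.8],[0,0,0],0],[[0,0,-5.8],[0,0,0],0],[[0,0,-5.9],[0,0,0],0],[[-6,0,0],[0,0,0],0],[[-6,0,0],[0,0,0],0],[[-6,0,0],[0,0,0],0],[[0,0,0],[-30,10,0],0]]'; python3 -c "
from h import *
s=bot.read_state();print(s['q'],s['eef_pos'],s['orientation'])"
```

```text
t: 0.77
eef_pos: [248.2, 603.6, 225.3]
orientation: [161.8, 0.0, 92.6]
ft_force: [-1.2, -0.4, -0.8]
finger_gap: 0.47
[-8.62579829e+01  1.96760337e+01  4.34741041e+00  1.01191555e+02
  1.96151730e+01  5.73693195e+01  4.99260584e-02] [248.18603326 603.55403014 225.30268406] [1.61804758e+02 5.09785329e-03 9.26436819e+01]
```

```bash
python3 -m jog '[[[0,0,0],[-38,15.5,5],0],[[0,0,0],[-38,15.5,5],0],[[0,0,0],[-38,15.5,5],0],[[0,0,0],[-38,15.5,5],0],[[0,0,0],[-38,15.5,5],0],[[0,0,0],[-38,15.5,5],0],[[0,0,0],[-38,15.5,5],0],[[0,0,0],[-38,15.5,5],0]]'; python3 -c "
from h import *
s=bot.read_state();print(s['q'],s['eef_pos'],s['orientation'])"
```

```text
t: 1.43
eef_pos: [397.5, 297.0, 227.7]
orientation: [162.0, -0.0, 91.9]
ft_force: [1.5, -0.0, -0.3]
finger_gap: 0.004
[-68.41988117  -0.46418331  14.23323622 125.20435101  20.08606814
  45.80423952  24.81744712] [397.46706732 297.04616435 227.68457944] [ 1.62010809e+02 -3.19663378e-03  9.18852297e+01]
```

```bash
python3 -m jog '[[[0,0,0],[-37,0,0],0],[[0,0,0],[-37,0,0],0],[[0,0,0],[-37,0,0],0],[[0,0,0],[-37,0,0],0],[[0,0,0],[-37,0,0],0],[[0,0,0],[-37,0,0],0],[[0,0,0],[-37,0,0],0],[[0,0,0],[-37,0,0],0]]'; python3 -c "
from h import *
s=bot.read_state();print(s['q'],s['eef_pos'],s['orientation'],s['ft_force'])"
```

```text
t: 2.1
eef_pos: [406.3, 1.5, 227.5]
orientation: [162.0, -0.0, 91.9]
ft_force: [0.4, 0.3, 0.4]
finger_gap: 0.004
[-55.53486654 -21.46882577  34.53749342 137.16136602  25.10264012
  46.00066813  55.52601625] [406.30031283   1.50896823 227.54428074] [ 1.62015908e+02 -3.01055687e-02  9.18888619e+01] [0.38926807 0.271694   0.39829698]
```

```bash
python3 -m jog '[[[0,0,0],[-36,0,0],0],[[0,0,0],[-36,0,0],0],[[0,0,0],[-36,0,0],0],[[0,0,0],[0,-8.5,18],0],[[0,0,0],[0,-8.5,18],0],[[0,0,0],[0,-8.5,18],0],[[0,0,0],[0,-8.5,18],0],[[0,0,0],[0,0,0],0]]'
python3 - <<'E'
from h import *
s=bot.read_state();print(s['q'],s['eef_pos'],s['orientation'],s['ft_force'])
d=grab('scene');save(d,'s1.png',(220,170,350,300),4.5)
E
```

```text
t: 2.77
eef_pos: [401.1, -103.0, 162.5]
orientation: [162.5, -0.1, 92.2]
ft_force: [0.4, 0.8, 0.6]
finger_gap: 0.008
[-48.93426096 -15.27436398  51.65592075 140.91449057  19.04440053
  32.36727105  81.08048053] [ 401.06237205 -103.02156711  162.53492681] [ 1.62456428e+02 -1.27067563e-01  9.22237246e+01] [0.44522249 0.7855292  0.61650377]
```

View pics/s1.png

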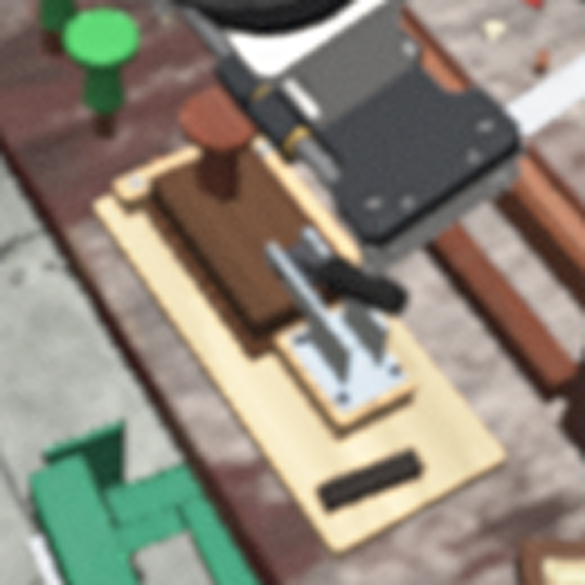

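The scene crop shows the closed gripper above and behind the lever grip at crop (365,285), nothing touched. Joint 4 stopped at its limit (140.9 of 141.07), so the 18° lean brings the wrist too close to the base. I'll fit a simple shoulder-to-wrist distance model to choose a reachable lean.

Run:
```python
from h import *
from scipy.optimize import least_squares
from scipy.spatial.transform import Rotation as R
D=[([246.3,628,223.8],[180,.07,68.59],92.05),([248.2,603.55,225.3],[161.8,0,92.64],101.19),([397.5,297,227.7],[162,0,91.885],125.2),([406.3,1.5,227.5],[162,0,91.89],137.16),([401.1,-103,162.5],[162.46,-.13,92.22],140.91)]
def dist2(p,o,hs,L): 
    w=np.array(p)-L*R.from_euler('xyz',o,degrees=True).as_matrix()[:,2]; return w@w-2*w[2]*hs+hs*hs
def f(t,full=False):
    hs,L,a,b=t
    return [np.sqrt(dist2(p,o,hs,L))-np.sqrt(a*a+b*b+2*a*b*np.cos(np.radians(q))) for p,o,q in D]+[(hs-333)/100,(a-420)/200,(b-400)/200]
r=least_squares(f,[330,250,420,400]);print(r.x,np.round(r.fun,1))
hs,L,a,b=r.x
def q4(p,o):
    return np.degrees(np.arccos((dist2(p,o,hs,L)-a*a-b*b)/(2*a*b)))
for n,p in(('lever hi',[404,-106,145]),('lever lo',[406,-123,90]),('foot',[398,7,85]),('foot up',[398,7,115])):
    print(n,[(l,round(q4(p,[180-l,0,91.9]),1)) for l in(-10,-5,0,5,10,15,25,35,45,55)])
```

```text
[237.20438577 312.35387189 619.24187051 424.92267261] [-0.2  0.6 -1.   0.5  0.  -1.   1.   0.1]
lever hi [(-10, np.float64(124.3)), (-5, np.float64(127.3)), (0, np.float64(130.4)), (5, np.float64(133.6)), (10, np.float64(136.8)), (15, np.float64(140.1)), (25, np.float64(147.0)), (35, np.float64(154.3)), (45, np.float64(162.2)), (55, np.float64(172.2))]
lever lo [(-10, np.float64(126.3)), (-5, np.float64(129.5)), (0, np.float64(132.7)), (5, np.float64(136.0)), (10, np.float64(139.3)), (15, np.float64(142.7)), (25, np.float64(149.7)), (35, np.float64(156.9)), (45, np.float64(164.6)), (55, np.float64(173.7))]
foot [(-10, np.float64(129.6)), (-5, np.float64(132.8)), (0, np.float64(136.2)), (5, np.float64(139.7)), (10, np.float64(143.2)), (15, np.float64(146.9)), (25, np.float64(154.8)), (35, np.float64(163.8)), (45, np.float64(nan)), (55, np.float64(nan))]
foot up [(-10, np.float64(128.1)), (-5, np.float64(131.3)), (0, np.float64(134.6)), (5, np.float64(138.0)), (10, np.float64(141.4)), (15, np.float64(145.0)), (25, np.float64(152.6)), (35, np.float64(161.2)), (45, np.float64(173.5)), (55, np.float64(nan))]<stdin>:13: RuntimeWarning: invalid value encountered in arccos
```

```bash
python3 -m jog '[[[5,0,0],[0,0,0],0],[[5,0,0],[0,0,0],0],[[4,0,0],[0,0,0],0],[[0,0,0],[-5,4,0],0],[[0,0,0],[0,0,5],0],[[0,0,0],[0,0,0],0]]'
python3 - <<'E'
from h import *
s=bot.read_state();print(s['q'],s['eef_pos'],s['orientation'],s['ft_force'])
d=grab('top');save(d,'t1.png',(200,90,400,250),4)
E
```

```text
t: 3.32
eef_pos: [406.0, -108.2, 158.9]
orientation: [176.1, -0.0, 92.2]
ft_force: [-0.1, 0.5, -0.3]
finger_gap: 0.002
[-63.72530145   2.88184157  74.98399133 132.07211782  -5.42838634
  43.4984637  107.16051948] [ 405.96814586 -108.18621607  158.88760864] [ 1.76078865e+02 -4.73755633e-02  9.21949985e+01] [-0.09630986  0.46670325 -0.34435554]
```

View pics/t1.png

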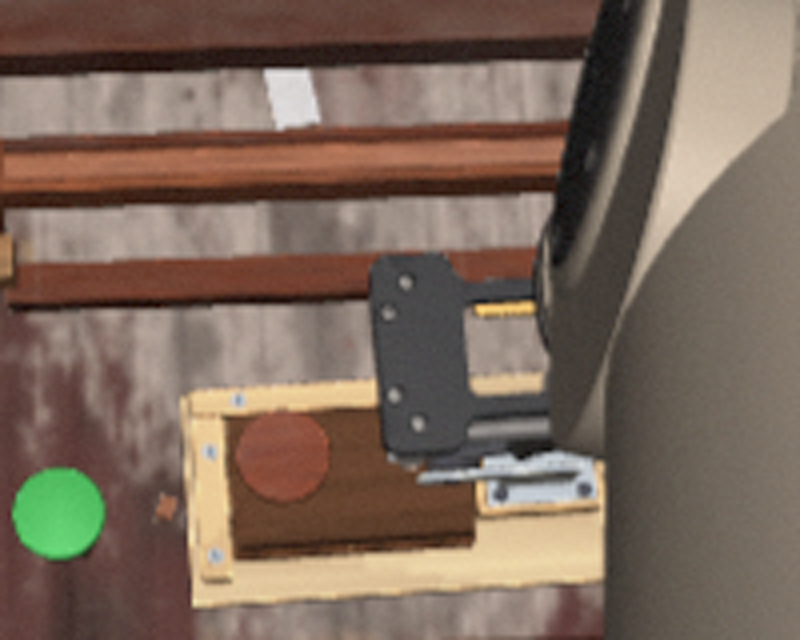

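The top crop shows the closed gripper over the lever and the foot untouched at (282,457). Joint 3 is near its limit, so I'll descend in small steps and check the joints.

```bash
python3 -m jog '[[[0,0,0],[-2,0,6],0],[[0,0,0],[-2,0,6],0],[[0,0,0],[-2,0,6],0]]'; python3 -c "
from h import *
s=bot.read_state();print(s['q'],s['dq'].round(),s['eef_pos'],s['orientation'],s['ft_force'])"
```

```text
t: 3.62
eef_pos: [407.1, -113.7, 141.1]
orientation: [176.0, -0.3, 92.2]
ft_force: [0.3, 0.1, 0.6]
finger_gap: 0.002
[-54.84354865   8.78881519  69.49217916 132.75307189 -14.65646373
  41.27005169 117.11381021] [ 32.  18. -23.   2. -27.  -8.  28.] [ 407.12542945 -113.71195313  141.05550772] [175.99645744  -0.26666592  92.16814953] [0.25976175 0.07307889 0.56804401]
```

```bash
python3 -m jog '[[[0,0,0],[-1,0,5],0],[[0,0,0],[-1,0,5],0],[[0,0,0],[-1,0,5],0],[[0,0,0],[-1,0,5],0],[[0,0,0],[0,0,5],0],[[0,0,0],[0,0,5],0],[[0,0,0],[0,0,5],0],[[0,0,0],[0,0,5],0]]'; python3 -c "
from h import *
s=bot.read_state();print(s['q'],s['dq'].round(),s['eef_pos'],s['orientation'],s['ft_force'])"
```

```text
t: 4.28
eef_pos: [411.5, -118.1, 102.4]
orientation: [175.8, -0.2, 92.1]
ft_force: [-1.4, -5.5, 18.8]
finger_gap: 0.006
[-43.07002675  15.46055503  59.47267171 134.05551934 -25.23669017
  36.61219203 127.32890683] [ 14.   8. -13.   2. -13.  -7.  12.] [ 411.46507591 -118.13400696  102.37588942] [175.82253787  -0.23761979  92.12187723] [-1.42932033 -5.49164329 18.79184943]
```

```bash
python3 -m jog '[[[0,0,0],[0,-1.5,3],0],[[0,0,0],[0,-1.5,3],0],[[0,0,0],[0,-1,2.5],0],[[0,0,0],[0,0,2],0],[[0,0,0],[0,0,0],0]]'; python3 -c "
from h import *
s=bot.read_state();print(s['q'],s['eef_pos'],s['ft_force'])"
```

```text
t: 4.7
eef_pos: [409.5, -118.5, 92.1]
orientation: [175.7, -0.2, 92.1]
ft_force: [5.6, -5.2, 11.2]
finger_gap: 0.005
[-41.04261032  16.4764713   57.46689709 134.77011653 -27.25360623
  35.0833912  129.23962109] [ 409.53499875 -118.54051436   92.1127059 ] [ 5.55301609 -5.22394506 11.22304656]
```

```bash
python3 -m jog '[[[0,0,0],[0,0,1.2],0],[[0,0,0],[0,0,1.2],0],[[0,0,0],[0,0,0],0]]';python3 -m jog '[[[0,0,0],[0,0,1],0],[[0,0,0],[0,0,0],0],[[0,0,0],[0,0,0],0]]'
```

```text
t: 4.95
eef_pos: [410.1, -118.7, 90.4]
orientation: [175.7, -0.2, 92.1]
ft_force: [-4.1, -4.9, 45.9]
finger_gap: 0.004
t: 5.2
eef_pos: [410.4, -118.8, 89.9]
orientation: [175.6, -0.3, 92.1]
ft_force: [-7.8, -4.1, 63.5]
finger_gap: 0.004
```

```bash
python3 -m jog '[[[0,0,0],[0,0,-4],0],[[0,0,0],[0,-0.5,-10],0],[[0,0,0],[0,-0.5,-12],0],[[0,0,0],[0,-0.5,-12],0],[[0,0,0],[0,-0.5,-12],0],[[0,0,0],[0,-0.5,-12],0],[[0,0,0],[0,0,-12],0],[[0,0,0],[0,0,-6],60]]'; python3 -m jog '[[[0,0,0],[16,0,0],60],[[0,0,0],[16,0,0],60],[[0,0,0],[16,0,0],60],[[0,0,0],[16,0,0],60],[[0,0,0],[16,0,0],60],[[0,0,0],[16,0,0],60],[[0,0,0],[16,0,0],60],[[0,0,0],[12,0,0],60]]'
python3 - <<'E'
from h import *
s=bot.read_state();print(s['q'],s['eef_pos'],s['orientation'],s['ft_force'])
d=grab('top');save(d,'t2.png',(200,100,400,250),4)
e=grab('scene');save(e,'s2.png',(200,150,360,310),3.7)
for n,d in(('t2',d),('s2',e)): np.savez(n+'.npz',**{k:np.array(v) for k,v in d.items()})
E
```

```text
t: 5.87
eef_pos: [399.4, -119.4, 167.1]
orientation: [176.0, -0.1, 92.1]
ft_force: [-0.2, 0.6, -0.1]
finger_gap: 0.047
t: 6.53
eef_pos: [394.7, 6.0, 167.7]
orientation: [175.8, -0.2, 92.1]
ft_force: [-0.8, 0.2, 0.0]
finger_gap: 0.61
[-66.3911259   -6.45705609  54.45672318 134.15604509   8.04231758
  45.74629944  74.78235557] [394.69253742   6.02805305 167.74674081] [175.84910152  -0.20758913  92.13060533] [-0.8261786   0.18404531  0.0356262 ]
```

View pics/s2.png

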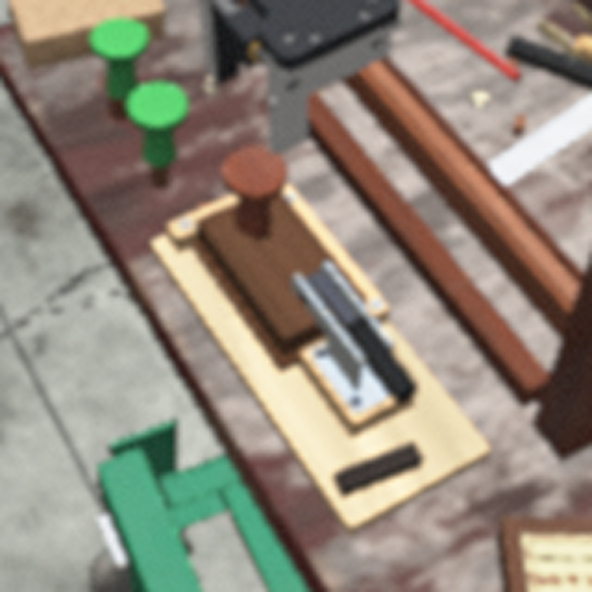

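The scene crop shows the lever lying level along the board at (365,345) and the foot still seated at (253,172), with the open gripper above it. I'll check the lever's slope and the head's centre in both views.

Run:
```python
from h import *
d=dict(np.load('s2.npz'));W=cloud(d);hsv=cv2.cvtColor(d['image'],cv2.COLOR_RGB2HSV);x,y,z=np.moveaxis(W,2,0)
k=(np.abs(x-405)<20)&(y<-88)&(y>-155)&(z>55)&(z<100)&(hsv[...,2]<70)
P=W[k];print(k.sum(),P.mean(0));
for a in range(-150,-85,10):
    q=P[(P[:,1]>a)&(P[:,1]<a+10)]
    if len(q):print(a,len(q),np.percentile(q[:,2],80).round(1))
k=(z>94)&(z<102)&(np.hypot(x-398,y-7)<26)&(hsv[...,1]>80)
P=W[k];print('head',k.sum(),P.mean(0),P.min(0),P.max(0))
v,u=np.indices(z.shape);m=((np.hypot(x-398,y-7)<30)&(z>90)&(z<105)).astype(np.uint8)
c=max(cv2.findContours(m,0,2)[0],key=cv2.contourArea);print(cv2.fitEllipse(c))
```

```text
126 [ 401.8633283  -130.76590232   69.90745853]
-150 23 71.8
-140 23 71.3
-130 26 71.8
-120 19 71.7
-110 16 71.8
head 187 [395.32068178   5.72863872  96.65380687] [376.65355485 -13.00425481  94.06827451] [416.10521969  27.3149382   99.18194737]
((268.19769287109375, 196.65798950195312), (14.231127738952637, 17.603971481323242), 96.58605194091797)
```

The lever top is level at 71.7 mm, within 0.5 mm along its length, and the head centre is about (397, 7). I'll reduce the lean by 2° and descend on the head.

```bash
python3 -m jog '[[[2,0,0],[1,0,0],60],[[0,0,0],[0,0,11],60],[[0,0,0],[0,0,11],60],[[0,0,0],[0,0,11],60],[[0,0,0],[0,0,11],60],[[0,0,0],[0,0,11],60],[[0,0,0],[0,0,11],60],[[0,0,0],[0,0,11],60]]'; python3 -m jog '[[[0,0,0],[0,0,3],60],[[0,0,0],[0,0,0],60]]';  python3 -c "
from h import *
s=bot.read_state();print(s['q'],s['eef_pos'],s['orientation'],s['ft_force'])"
```

```text
t: 7.3
eef_pos: [397.2, 6.3, 90.0]
orientation: [178.0, -0.2, 92.1]
ft_force: [0.8, 0.1, 0.4]
finger_gap: 0.641
t: 7.47
eef_pos: [397.0, 6.1, 87.0]
orientation: [178.0, -0.2, 92.1]
ft_force: [-0.2, 0.5, -0.1]
finger_gap: 0.636
[-57.19524594  13.50361395  53.505231   136.79196244 -19.43357213
  34.60581589 103.45744667] [397.04265265   6.11517174  86.99862321] [ 1.78013555e+02 -1.60567337e-01  9.21102847e+01] [-0.22333252  0.54928766 -0.09647043]
```

```bash
python3 -m jog '[[[0,0,0],[0,0,0],0],[[0,0,0],[0,0,0],0],[[0,0,0],[0,0,0],0],[[0,0,0],[0,0,0],0],[[0,0,0],[0,0,0],0],[[0,0,0],[0,0,0],0]]'; python3 -c "
from h import *
s=bot.read_state();print(s['q'],s['eef_pos'],s['orientation'],s['ft_force'],s['moment'],s['finger_gap']*94)"
```

```text
t: 7.97
eef_pos: [398.0, 7.3, 87.3]
orientation: [177.9, -0.2, 92.2]
ft_force: [-0.4, 1.6, 10.2]
finger_gap: 0.402
[-57.33802844  13.51452632  53.55983201 136.74000488 -19.58161949
  34.58440211 103.57021606] [397.95700438   7.28004322  87.29735311] [177.91790247  -0.22341284  92.20355083] [-0.44539593  1.55255198 10.19860302] [ 0.47894179  0.25319869 -0.01887175] 37.78222548774107
```

Gripped at 37.8 mm, the foot is still seated. First rock goes away from the clamp (+y): about tool y, negative, pivoting near the mortise mouth (45 mm below), with a small lift.

```bash
python3 -m jog '[[[0,-1.5,0],[1.2,0,-0.4],0],[[0,-1.5,0],[1.2,0,-0.4],0],[[0,-1.5,0],[1.2,0,-0.4],0],[[0,-1.5,0],[1.2,0,-0.4],0],[[0,-1.5,0],[1.2,0,-0.3],0],[[0,-0.5,0],[0.4,0,0],0]]'; python3 -c "
from h import *
s=bot.read_state();print(s['q'],s['eef_pos'],s['orientation'],s['ft_force'],s['moment'],s['finger_gap']*94)"
```

```text
t: 8.47
eef_pos: [397.1, 14.0, 88.3]
orientation: [177.9, 7.9, 92.0]
ft_force: [3.1, -0.7, -11.5]
finger_gap: 0.408
[-70.10776233  16.78253723  60.09194815 136.71769567 -11.28627996
  34.46714531  90.22309797] [397.07346044  14.03981267  88.31576125] [177.9455976    7.91102457  91.98500084] [  3.11671487  -0.71037249 -11.46878849] [ 0.80918854 -0.39120975  0.09249087] 38.34337968020492
```

```bash
python3 -m jog '[[[0,2,0],[-1.6,0,-0.3],0],[[0,2,0],[-1.6,0,-0.3],0],[[0,2,0],[-1.6,0,-0.3],0],[[0,2,0],[-1.6,0,-0.3],0],[[0,2,0],[-1.6,0,-0.3],0],[[0,2,0],[-1.6,0,-0.3],0],[[0,2,0],[-1.6,0,-0.3],0],[[0,2,0],[-1.6,0,-0.3],0]]'
python3 - <<'E'
from h import *
s=bot.read_state();print(s['q'],s['eef_pos'],s['orientation'],s['ft_force'],s['moment'],s['finger_gap']*94)
d=grab('scene');save(d,'s3.png',(200,130,340,270),4)
E
```

```text
t: 9.13
eef_pos: [397.5, 0.1, 91.0]
orientation: [177.9, -8.3, 92.5]
ft_force: [2.1, -2.2, -15.1]
finger_gap: 0.397
[-44.29208655  12.70148621  47.81850717 136.03991048 -29.88196455
  37.83479641 119.2251789 ] [3.97497745e+02 1.49838376e-01 9.10034686e+01] [177.89993886  -8.26508015  92.47763562] [  2.1168828   -2.18038196 -15.14035671] [-1.55699737 -0.31381508 -0.14304342] 37.32451874357921
```

View pics/s3.png

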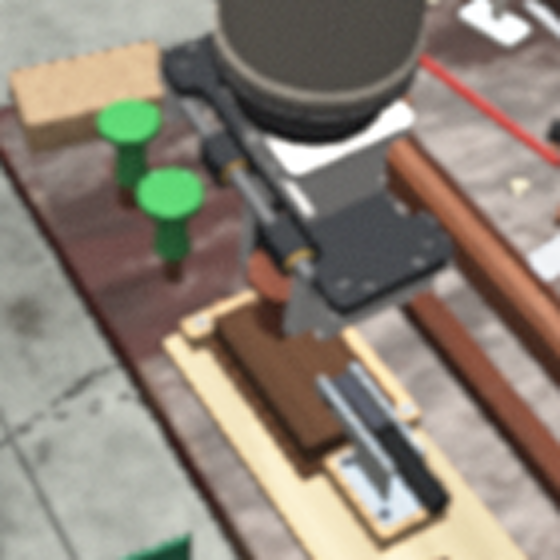

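The crop shows the foot held at (270,280), leaning slightly, with the block and lever unmoved. Pull is about 15 N. I'll continue with gentle swings.

```bash
python3 -m jog '[[[0,-2,0],[1.7,0,-0.2],0],[[0,-2,0],[1.7,0,-0.2],0],[[0,-2,0],[1.7,0,-0.2],0],[[0,-2,0],[1.7,0,-0.2],0],[[0,-2,0],[1.7,0,-0.2],0],[[0,-2,0],[1.7,0,-0.2],0],[[0,-2,0],[1.7,0,-0.2],0],[[0,-2,0],[1.7,0,-0.2],0]]'; python3 -m jog '[[[0,2,0],[-1.75,0,-0.2],0],[[0,2,0],[-1.75,0,-0.2],0],[[0,2,0],[-1.75,0,-0.2],0],[[0,2,0],[-1.75,0,-0.2],0],[[0,2,0],[-1.75,0,-0.2],0],[[0,2,0],[-1.75,0,-0.2],0],[[0,2,0],[-1.75,0,-0.2],0],[[0,2,0],[-1.75,0,-0.2],0]]';python3 -m jog '[[[0,-2,0],[1.8,0,-0.2],0],[[0,-2,0],[1.8,0,-0.2],0],[[0,-2,0],[1.8,0,-0.2],0],[[0,-2,0],[1.8,0,-0.2],0],[[0,-2,0],[1.8,0,-0.2],0],[[0,-2,0],[1.8,0,-0.2],0],[[0,-2,0],[1.8,0,-0.2],0],[[0,-2,0],[1.8,0,-0.2],0]]'
```

```text
t: 9.85
eef_pos: [397.0, 14.5, 93.0]
orientation: [177.9, 7.9, 91.9]
ft_force: [2.1, 0.6, -12.0]
finger_gap: 0.399
t: 10.52
eef_pos: [397.5, 0.2, 94.8]
orientation: [177.9, -8.3, 92.5]
ft_force: [2.3, 0.7, -10.1]
finger_gap: 0.401
t: 11.18
eef_pos: [396.9, 14.6, 96.7]
orientation: [177.9, 7.9, 91.9]
ft_force: [2.2, -1.0, -10.5]
finger_gap: 0.404
```

Run:
```python
from h import *
d=grab('scene');save(d,'s4.png',(240,170,310,240),8)
```

```text
(no output)
```

View pics/s4.png

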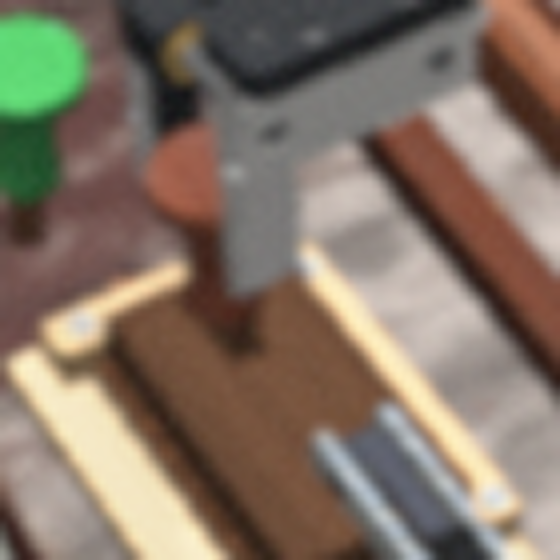

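The crop shows the stem raised, with the narrower tenon emerging from the mortise at (238,340) and the block in place. The walk-out is working, so I'll continue.

```bash
python3 -m jog '[[[0,2,0],[-1.85,0,-0.25],0],[[0,2,0],[-1.85,0,-0.25],0],[[0,2,0],[-1.85,0,-0.25],0],[[0,2,0],[-1.85,0,-0.25],0],[[0,2,0],[-1.85,0,-0.25],0],[[0,2,0],[-1.85,0,-0.25],0],[[0,2,0],[-1.85,0,-0.25],0],[[0,2,0],[-1.85,0,-0.25],0]]'; python3 -m jog '[[[0,-2,0],[1.9,0,-0.25],0],[[0,-2,0],[1.9,0,-0.25],0],[[0,-2,0],[1.9,0,-0.25],0],[[0,-2,0],[1.9,0,-0.25],0],[[0,-2,0],[1.9,0,-0.25],0],[[0,-2,0],[1.9,0,-0.25],0],[[0,-2,0],[1.9,0,-0.25],0],[[0,-2,0],[1.9,0,-0.25],0]]';python3 -m jog '[[[0,2,0],[-1.95,0,-0.25],0],[[0,2,0],[-1.95,0,-0.25],0],[[0,2,0],[-1.95,0,-0.25],0],[[0,2,0],[-1.95,0,-0.25],0],[[0,2,0],[-1.95,0,-0.25],0],[[0,2,0],[-1.95,0,-0.25],0],[[0,2,0],[-1.95,0,-0.25],0],[[0,2,0],[-1.95,0,-0.25],0]]'; python3 -m jog '[[[0,-2,0],[2,0,-0.25],0],[[0,-2,0],[2,0,-0.25],0],[[0,-2,0],[2,0,-0.25],0],[[0,-2,0],[2,0,-0.25],0],[[0,-2,0],[2,0,-0.25],0],[[0,-2,0],[2,0,-0.25],0],[[0,-2,0],[2,0,-0.25],0],[[0,-2,0],[2,0,-0.25],0]]'
```

```text
t: 11.9
eef_pos: [397.4, -0.7, 98.9]
orientation: [177.9, -8.3, 92.5]
ft_force: [2.0, -2.0, -12.4]
finger_gap: 0.4
t: 12.57
eef_pos: [396.6, 14.8, 101.2]
orientation: [177.9, 7.9, 91.9]
ft_force: [1.7, -1.1, -11.0]
finger_gap: 0.402
t: 13.23
eef_pos: [397.1, -0.9, 103.4]
orientation: [177.9, -8.3, 92.5]
ft_force: [0.5, -0.0, -12.0]
finger_gap: 0.399
t: 13.9
eef_pos: [396.4, 15.3, 105.7]
orientation: [177.9, 7.8, 91.9]
ft_force: [1.0, 0.2, -10.8]
finger_gap: 0.4
```

```bash
python3 -m jog '[[[0,2,0],[-2.05,0,-0.25],0],[[0,2,0],[-2.05,0,-0.25],0],[[0,2,0],[-2.05,0,-0.25],0],[[0,2,0],[-2.05,0,-0.25],0],[[0,2,0],[-2.05,0,-0.25],0],[[0,2,0],[-2.05,0,-0.25],0],[[0,2,0],[-2.05,0,-0.25],0],[[0,2,0],[-2.05,0,-0.25],0]]'; python3 -m jog '[[[0,-2,0],[2.1,0,-0.25],0],[[0,-2,0],[2.1,0,-0.25],0],[[0,-2,0],[2.1,0,-0.25],0],[[0,-2,0],[2.1,0,-0.25],0],[[0,-2,0],[2.1,0,-0.25],0],[[0,-2,0],[2.1,0,-0.25],0],[[0,-2,0],[2.1,0,-0.25],0],[[0,-2,0],[2.1,0,-0.25],0]]';python3 -m jog '[[[0,2,0],[-2.1,0,-0.3],0],[[0,2,0],[-2.1,0,-0.3],0],[[0,2,0],[-2.1,0,-0.3],0],[[0,2,0],[-2.1,0,-0.3],0],[[0,2,0],[-2.1,0,-0.3],0],[[0,2,0],[-2.1,0,-0.3],0],[[0,2,0],[-2.1,0,-0.3],0],[[0,2,0],[-2.1,0,-0.3],0]]'
```

```text
t: 14.57
eef_pos: [396.9, -1.4, 107.9]
orientation: [177.9, -8.3, 92.5]
ft_force: [-0.1, -1.4, -12.6]
finger_gap: 0.404
t: 15.23
eef_pos: [396.1, 15.7, 110.2]
orientation: [177.9, 7.8, 91.9]
ft_force: [-0.3, 1.0, -11.4]
finger_gap: 0.406
t: 15.9
eef_pos: [396.5, -1.5, 112.7]
orientation: [177.9, -8.3, 92.5]
ft_force: [0.8, -1.5, -13.6]
finger_gap: 0.399
```

```bash
python3 -m jog '[[[0,-2,0],[2.15,0,-0.3],0],[[0,-2,0],[2.15,0,-0.3],0],[[0,-2,0],[2.15,0,-0.3],0],[[0,-2,0],[2.15,0,-0.3],0],[[0,-2,0],[2.15,0,-0.3],0],[[0,-2,0],[2.15,0,-0.3],0],[[0,-2,0],[2.15,0,-0.3],0],[[0,-2,0],[2.15,0,-0.3],0]]';python3 -m jog '[[[0,2,0],[-2.2,0,-0.3],0],[[0,2,0],[-2.2,0,-0.3],0],[[0,2,0],[-2.2,0,-0.3],0],[[0,2,0],[-2.2,0,-0.3],0]]'
python3 - <<'E'
from h import *
d=grab('scene');save(d,'s5.png',(240,160,310,230),8)
E
```

```text
t: 16.57
eef_pos: [396.4, 16.1, 115.9]
orientation: [177.9, 7.8, 91.9]
ft_force: [-0.0, -0.4, -0.6]
finger_gap: 0.403
t: 16.9
eef_pos: [396.7, 7.5, 117.8]
orientation: [177.9, -0.3, 92.2]
ft_force: [0.5, 0.6, -0.3]
finger_gap: 0.402
```

View pics/s5.png

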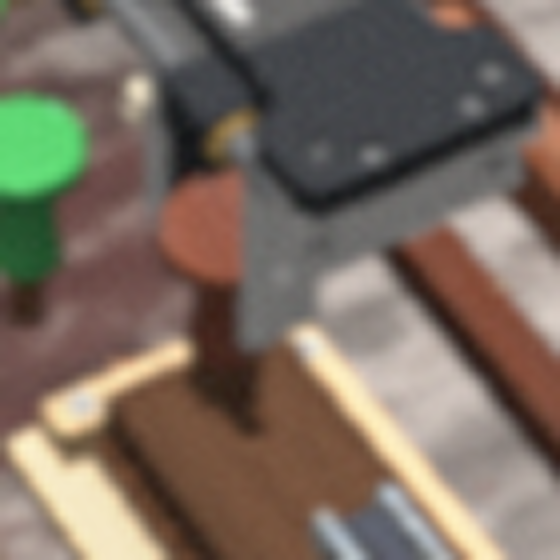

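The force has dropped to about 0, and the crop shows the long tenon below the stem at (245,400), so it is free. I'll lift a few mm straight up and measure the foot's rise from its top.

```bash
python3 -m jog '[[[0,0,0],[0,0,-2],0],[[0,0,0],[0,0,-2],0],[[0,0,0],[0,0,-2],0],[[0,0,0],[0,0,0],0],[[0,0,0],[0,0,0],0],[[0,0,0],[0,0,0],0]]'
python3 - <<'E'
from h import *
d=grab('scene');save(d,'s6.png',(240,155,310,225),8)
W=cloud(d);hsv=cv2.cvtColor(d['image'],cv2.COLOR_RGB2HSV);x,y,z=np.moveaxis(W,2,0)
k=(z>118)&(z<145)&(np.hypot(x-396,y-7)<19)&(hsv[...,1]>100)&(hsv[...,0]<15)
P=W[k];print('top',k.sum(),P.mean(0),np.percentile(P[:,2],[10,50,90]),P.min(0),P.max(0))
c=P.mean(0);print('plane',np.linalg.lstsq(np.c_[P[:,:2]-c[:2],np.ones(len(P))],P[:,2],rcond=None)[0])
d0=dict(np.load('s2.npz'));W0=cloud(d0)
k=(W0[...,2]>94)&(W0[...,2]<102)&(np.hypot(W0[...,0]-397,W0[...,1]-7)<17);print('seated top',np.median(W0[k],0))
# block top now vs then
b=lambda W,h:W[(np.abs(W[...,0]-385)<12)&(np.abs(W[...,1]+20)<25)&(np.abs(W[...,2]-46)<12)]
print('block',np.median(b(W,0),0),np.median(b(W0,0),0))
s=bot.read_state();print(s['eef_pos'],s['orientation'],s['ft_force'],s['finger_gap']*94)
E
```

```text
t: 17.45
eef_pos: [396.2, 7.7, 123.4]
orientation: [178.0, -0.2, 92.2]
ft_force: [0.2, -0.3, -1.3]
finger_gap: 0.402
top 98 [388.81016902   9.48298381 128.58624418] [127.2216358 128.7250903 130.1000167] [377.96140637  -8.30701563 118.36847014] [403.58868902  25.08467178 131.35937579]
plane [2.47302213e-02 6.53185755e-02 1.28586244e+02]
seated top [397.05669009   7.05915118  96.86317453]
block [384.2810468  -21.93014787  44.82831191] [385.51752521 -18.77770767  44.94357373]
[396.19467542   7.64329403 123.40474118] [ 1.77964454e+02 -1.66982928e-01  9.22249509e+01] [-0.12574123 -0.25476821 -0.98669911] 37.70119211015303
```

View pics/s6.png

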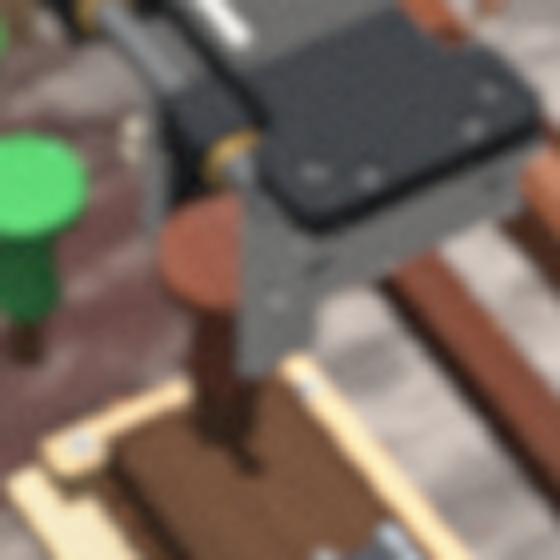

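The foot rose 31.7 mm, so the tenon tip is about 7.7 mm above the mouth (some 4 mm slipped in the grip), and the block is unmoved. The plane fit hints at a tilt about x, so I'll check it robustly against the seated top.

Run:
```python
from h import *
from scipy.optimize import least_squares
d=grab('scene');W=cloud(d);d0=dict(np.load('s2.npz'));W0=cloud(d0)
def fit(W,im,c,zm):
    h=cv2.cvtColor(im,cv2.COLOR_RGB2HSV)
    k=(np.abs(W[...,2]-zm)<5)&(np.hypot(W[...,0]-c[0],W[...,1]-c[1])<17)&(h[...,0]<15)&(h[...,1]>100)&(W[...,0]<398)
    P=W[k]-[c[0],c[1],zm];r=least_squares(lambda t:P[:,:2]@t[:2]+t[2]-P[:,2],[0,0,0],loss='soft_l1',f_scale=.5)
    print(k.sum(),r.x.round(3),'deg',np.degrees(-r.x[:2]).round(1))
fit(W,d['image'],(397,7),128.6);fit(W0,d0['image'],(397,7),96.9)
# stem: rows of pixels below head
h=cv2.cvtColor(d['image'],cv2.COLOR_RGB2HSV)
for lo in range(48,120,6):
    k=(W[...,2]>lo)&(W[...,2]<lo+6)&(np.hypot(W[...,0]-394,W[...,1]-7)<24)&(W[...,0]<400)&(h[...,0]<15)&(h[...,1]>90)
    if k.sum()>2:
        P=W[k];i=np.argmin(P[:,0]);print(lo,k.sum(),P[:,:2].mean(0).round(1),P[:,1].min().round(1),P[:,1].max().round(1))
```

```text
63 [0.053 0.025 0.758] deg [-3.  -1.4]
72 [ 0.011 -0.024  0.172] deg [-0.7  1.4]
48 3 [391.2  -3.5] -12.9 1.6
54 12 [392.4   4.8] -0.7 17.4
60 8 [392.3   3.7] -0.5 13.5
66 12 [393.4   1.6] -2.2 9.6
78 14 [3.9e+02 3.0e-01] -3.0 6.2
84 11 [388.5   1.6] -3.7 6.2
90 9 [388.1   2.5] -0.6 7.0
96 10 [388.2   2.5] -0.8 7.0
102 6 [387.6   2.9] -0.6 8.3
```

The two checks disagree in sign on a residual lean of about 3° or less, so it is mostly noise and well inside 8°. The tip's height and offset also have margin, so I'm handing in.

```bash
python3 -c "
from station import bot
print(bot.hand_in()); s=bot.read_state();print(s['t'],s['eef_pos'],s['ft_force'],s['finger_gap']*94)"
```

```text
the job is handed in; nothing more can be done
None
the job is handed in; nothing more can be done
```

I pressed the clamp lever fully down, rocked the foot out of the mortise and handed the job in at about 17.5 s. The arm is still holding the foot above the mortise. The hand-in gave no verdict.

- **Lever:** its top measured level at 71.7 mm, within 0.5 mm along its length. At the bottom of the press the wrist force reached about 64 N, against the 120 N limit.
- **Rocking:** I swung the foot about 8° each way, away from the clamp first, easing it up with 10 to 15 N. The force fell to about 0 when the tenon came free.
- **Foot height:** it rose about 32 mm, so the tenon tip is about 8 mm above the mouth. The head slipped about 4 mm in the fingers on the way.
- **Position and grip:** the tool is within 1 mm of where the foot was seated. The fingers are closed on the head at 37.7 mm.
- **Block:** its top is at the same height as before (44.8 against 44.9 mm). I did not measure sideways shift separately, but the views show no change.
- **Check that disagreed:** the slope of the foot's top and the line of its stem gave opposite signs for a lean of about 3°. I took this as noise, well inside the 8° allowed.

The 18° lean towards the robot drove joint 4 to its limit, so I worked at 2 to 4° instead. I felt no contact with the clock hood.

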